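Ease a vinyl roll down the roll feeder with the catch carriage

TASK

Swing the red lever of the roll feeder fully over so that the purple vinyl roll is let go under the clear hood and rolls down the lane. Push the catch carriage down the lane ahead of it by its yellow post, so that the roll comes up against the orange bumper softly (on the lane its spring must never be pressed in more than 8 mm, as it would be by a carriage standing still or going much slower than the roll), brake the roll to a crawl (under 0.1 m/s) well before the cradle and let it down slowly to rest in the cradle, the gap with yellow marks. Do not touch the roll itself, do not let it run into the cradle fast or over the lip, leave the other things on the table alone, and finish clear of everything.

Things in the scene. Friction and masses are not known exactly. Their poses are not given: they have to be found in the camera images.
- rack: Roll feeder, fixed. Origin on the table under the lane's middle line; x across the lane, y along it UPHILL (the roll travels to -y), z up. White deck 160 mm wide, 65 mm above the table at y=0, sloping down 0.052 rad to -y. Side rails at x=+-84 mm, 8 mm thick, 14 mm above the deck. Clear closed hood (roof 78 mm above the deck, 176 mm wide) y=+243 to -60 mm, then open lane.
- roll: Purple vinyl roll, white end caps, cylinder 60 mm in diameter, 150 mm long, nominally 0.60 kg (0.51 to 0.72). Origin at its centre, 30 mm above the deck; its own x is the cylinder axis, across the lane; it turns as it rolls. Starts at rack y=+188 mm against the gate. Let go it speeds up at nominally 0.13 m/s^2 (0.10 to 0.18): 0.2 to 0.25 m/s at the hood mouth, 0.29 to 0.37 unbraked at the cradle.
- gate (a joint): Angle of the release lever and of the gate prongs on the same shaft, rad: 0 = closed (lever leaning uphill, prongs up), 1.5 = fully open (lever leaning downhill, prongs sunk in the deck). The roll creeps about 35 mm with the sinking prongs and is free at about 1.3. The lever stays where it is left; about 1 N at its tip moves it.
- lever_tip (a point): Centre of the red ball (24 mm) on the release lever, a 10 mm rod at rack x=-130 mm, beside the lane on the robot's side. It turns about a shaft along rack x at rack y=+161, z=+63 mm, 100 mm from shaft to ball. Closed it leans uphill (ball at rack y=+225, z=+140 mm), open it leans downhill (y=+89, z=+133 mm): push it to -y. 40 mm free between rod and hood.
- carriage (a joint): How far the catch carriage has been pushed down the lane, m: 0 (upper stop) to 0.320 (lower stop). A grey beam 24 mm thick bridging the rails 20 to 42 mm above the deck, its middle at rack y = -0.165 - value. 0.3 kg; it stays where it is left and takes about 3 N to push. With the roll in the cradle and touching the bumper the value is 0.289.
- push_post (a point): On the carriage's yellow post, 20 mm below its top: post 26 mm (x) by 14 mm (y), standing on the beam at rack x=-125 mm, beside the lane on the robot's side, top 105 mm above deck level. Push its uphill side to -y.
- bumper (a joint): How far the sprung bumper of the carriage is pressed in, m: 0 (free) to 0.030 (solid). Spring 120 N/m, damping 3 N s/m; it pushes the roll uphill, the roll's own weight on the slope presses it about 2.5 mm.
- bumper_face (a point): Middle of the bumper's uphill face, an orange plate 100 mm wide, 36 mm high, 12 to 48 mm above the deck; free, it is 54 mm uphill of the beam's middle. The roll touches it when its centre is 30 mm uphill of this point.
- hood_mouth (a point): Point on the deck, middle of the lane, under the downhill edge of the clear hood (yellow edge), fixed to the rack at y=-60 mm. The roll's front comes out about 1 s after the gate is open.
- cradle (a point): Where the roll's centre is when it lies in the cradle, fixed to the rack at y=-371, z=+72 mm. The cradle is a 30 mm gap in the deck (rack y=-355 to -385 mm, yellow marks on the rails) in which the roll sinks 4 mm; beyond it a yellow lip level with the deck to y=-420 mm, then a grey tray with 45 mm walls: a roll that gets there is lost.
- pen_cup: Bystander, leave alone: red pen cup with pens, 74 mm wide, 145 tall mm. Origin at the centre of its underside.
- drink: Bystander, leave alone: blue drink bottle with orange cap, 64 mm wide, 170 tall mm. Origin at the centre of its underside.
- ribbon_red: Bystander, leave alone: reel of red ribbon lying flat, 90 mm wide, 30 tall mm. Origin at the centre of its underside.
- ribbon_black: Bystander, leave alone: reel of black ribbon lying flat, 90 mm wide, 30 tall mm. Origin at the centre of its underside.
- thread_pink: Bystander, leave alone: pink thread spool standing, 48 mm wide, 55 tall mm. Origin at the centre of its underside.
- glitter_jar: Bystander, leave alone: lilac jar with white lid, 56 mm wide, 65 tall mm. Origin at the centre of its underside.

How it is judged (in metres and radians):
On the way, in this order (a step that is already met when the one before it is completed fails the run):
1. the lever is swung fully over (at least 1.3 rad) and the roll let go (value of joint gate above 1.3 rad), for 0.1 s.
2. the roll is braked to a crawl (under 0.11 m/s, kept 0.2 s) on the open lane, before the cradle (y of roll in the frame of rack between -0.352 and -0.07 m and linear speed of roll below 0.11 m/s), for 0.2 s.
At the end, for the whole second after the job is handed in: the roll lies at rest in the cradle, its centre within 12 mm of the cradle point and its axis across the lane within 0.1 rad; the lever is still open; the robot touches nothing (value of joint gate above 1.3 rad and distance between roll and cradle below 0.012 m and linear speed of roll below 0.02 m/s and angle between the x axis of roll and the x axis of rack, either way round below 0.1 rad).
It fails at once if the bumper is pressed in more than 8 mm while the roll is on the lane, before the cradle (value of joint bumper above 0.008 m and y of roll in the frame of rack above -0.352 m).
It fails at once if the robot touches the roll (contact force between roll and the fingers above 0.5 N or contact force between roll and the arm above 0.5 N).
It fails at once if the roll comes to the cradle faster than 0.15 m/s (y of roll in the frame of rack between -0.355 and -0.325 m and linear speed of roll above 0.15 m/s).
It fails at once if the roll goes over the lip or off the lane (y of roll in the frame of rack below -0.405 m or height (world z) of roll below 0.05 m).
It fails at once if another thing on the table is shoved (distance of any of pen_cup, drink, ribbon_red, ribbon_black, thread_pink, glitter_jar from where it was at the start of the episode above 0.03 m).
It also fails if it takes over 32 s, if anything falls off the work surface, if the arm or the gripper's body presses on something with over 40 N, if the wrist force passes 120 N, or if a joint passes its speed limit or range.

ROBOT

A 6-joint arm with a two-finger parallel gripper is mounted at the origin on the work surface. World frame = base frame: x ahead of the robot, y to its left, z up, the work surface at z = 0. Lengths are in mm, angles in rad, forces in N, time in s.
With the tool pointing down it reaches from about 400 to 925 mm from the base axis. Payload 12.5 kg.
Tool frame: the origin (TCP) lies midway between the tips of the shut fingers; the grasp point (between the pads) lies 19 mm behind it; z points along the fingers, y is the line along which they close (so a half turn about z gives the same grasp; the last joint's range is limited). The gripper opens to 95 mm and grips with 3 to 60 N. Pads are 20 mm wide; open, the fingers measure 119 mm over their backs; the gripper's body (75 mm by 180 mm) begins 59 mm behind the grasp point.
Start: joints at [-0.106, 0.491, 1.559, -0, 1.092, -0.106], TCP at [625.017, 0.021, 214.661] pointing down, gripper open.
Joint ranges: [-3.1, 3.1], [-0.84, 2.19], [0.05, 2.79], [-1.13, 4.28], [0.06, 2.93], [-2.69, 2.69]. Speed limits (rad/s): [2.22, 2.22, 2.79, 3.14, 3.14, 3.14].

INTERFACE

Orientations are given as [roll, pitch, yaw] about the fixed x, y, z axes, in that order (R = Rz(yaw) Ry(pitch) Rx(roll)).
In Python, from cell import env gives the robot as it stands.
- The arm moves only by the shell command python3 -m inch 'ROWS'. ROWS is JSON, a list of rows, each a list of 7 numbers: the turn, a rotation vector about the tool's x, y, z in rad, then the shift along the tool's x, y, z in cm, then the closure, from -1 (fully open) to 1 (shut). A call has 1 to 20 rows; each row shifts and turns the commanded pose from where the row before left it, along the tool's axes as they then stand; what a row does not reach is not made up. A row lasts 1/8 s, in which the tool goes at most 62.5 mm and 10.7 degrees, less where a joint would pass 70% of its speed; a pose out of reach is approached as far as the arm can. A call with a gripper value outside its range is refused whole. The fingers move at their own pace and stop on an object; the grip force is fixed at half the most. Time passes only in rows, so rows that do not move let the fingers close. It gives the time, the measured TCP pose, the force, the opening and the grip force at its end, in the units of the state.
- env.state(): the state, without advancing time (a new reading comes with each control period).
- env.read_camera(name): name is "scene" or "side" or "wrist"; returns a dict with "img" (384x512x3 uint8, red, green, blue), "depth" (384x512 float32, mm along the optical axis (not along the pixel's ray), 0 where there is no reading), "fx", "fy", "cx", "cy" (pixels), "position" and "orientation" of the camera in the world. Camera axes: x right, y down, z forward; pixel columns grow to the right and rows downward; lengths in mm; the calibration is good to about 2 mm. A picture is of the moment at which its call begins.
- env.job_done(): hands the job in; it is judged then, once.
Trained networks look in a picture, given as the dict that the camera call returned (one of the last four; its "shot" number tells which), for a name from the list of things; names that differ only in an ending like _2 or _b are one class to them, and where a whole thing is asked for, a point or a joint stands for the part that bears it (a point fixed in the world has none). Each returns a list of dicts, best first, with "score" (0 to 1); they miss things now and then, are a little off and sometimes report something else, mostly with a low value. They report only what shows in the picture. A call takes as long as a camera call.
- env.find_in(picture, target): "centre" ([x, y, z] in mm, in the coordinates of the camera as it stood for that picture, good to about 4 mm: the middle of the surface that is visible of it).
- env.trace(picture, target): "mask" (384x512 bool, what is visible of it).
The state is a dict: "t": time; "joints": joint angles; "qvel": joint speeds; "tau": joint torques, N m; "eef_pos": TCP position; "tcp_rot": TCP orientation; "ft_force": force on the tool from outside, world axes, zero at the start; "moment": the same for the moment, N m; "opening": opening from 0.0 (shut) to 1.0 (fully open); "grip_force": force on a finger pad.
Only numpy, scipy, OpenCV 4.12 (cv2) and the standard library are available. Lean on these libraries where they do the work, as an engineer would, in place of code of your own. Each camera call takes 0.05 s, during which the arm holds its last target. There are 200 camera calls.

## Working session

There is one attempt and no reset: what is moved stays moved. The work goes in short steps, Python scripts to look and compute and a shell command to move; the robot and the scene stay as the last step left them, time stands still between calls to the robot, and variables do not carry over. Pictures are saved under pics/ and viewed, at most 10 in all, crops included, and the job is handed in when it is done.

```bash
ls; mkdir -p pics; cat > h.py <<'E'
from cell import env
import numpy as np, cv2
from scipy.spatial.transform import Rotation as R
def cam(n,save=None):
    p=env.read_camera(n)
    if save: cv2.imwrite('pics/'+save,p['img'][:,:,::-1])
    return p
def M(p):
    o=np.array(p['orientation'],float)
    return (R.from_euler('xyz',o).as_matrix() if o.shape==(3,) else o if o.shape==(3,3) else R.from_quat(o).as_matrix()), np.array(p['position'],float)
def w(p,c):
    r,t=M(p); return r@np.array(c)+t
def pts(p,mask):
    v,u=np.nonzero(mask&(p['depth']>0)); d=p['depth'][v,u]
    c=np.stack([(u-p['cx'])/p['fx']*d,(v-p['cy'])/p['fy']*d,d],1)
    r,t=M(p); return c@r.T+t
E
python3 - <<'E'
from h import *
print(env.state())
for n in ['scene','side']:
    p=cam(n,n+'0.png'); print(n,p['position'],p['orientation'],p['fx'])
    for k in ['rack','roll','lever_tip','push_post','bumper_face','carriage','gate','cradle','hood_mouth','pen_cup','drink','ribbon_red','ribbon_black','thread_pink','glitter_jar']:
        try:
            print(k,[(np.round(w(p,a['centre'])).tolist(),round(a['score'],2)) for a in env.find_in(p,k)[:2]])
        except Exception as e: print(k,e)
E
```

```text
pics
{'t': 0.0, 'joints': array([-1.05596040e-01,  4.91558355e-01,  1.55943052e+00, -3.37476980e-05,
        1.09168483e+00, -1.05601735e-01]), 'qvel': array([-0.00063865, -0.00096634,  0.00011071,  0.00047556, -0.00058467,
       -0.00039056]), 'tau': array([-9.52334158e-04, -6.12640929e+01, -2.58175153e+01,  6.92750537e-02,
        4.83079045e-02, -1.38641695e-05]), 'eef_pos': array([6.24768589e+02, 4.15382737e-02, 2.14069012e+02]), 'tcp_rot': array([-3.14051447e+00, -8.41842683e-05,  1.57081755e+00]), 'ft_force': array([-0.28300393,  0.51180109, -0.13738329]), 'moment': array([ 0.03684685,  0.03607457, -0.00197694]), 'grip_force': 0.0, 'opening': 0.9983478008442324}
scene [1200.9053846  -674.08297785 1188.50161163] [-2.46870242e+00 -2.17168410e-03  7.19063729e-01] 412.0785710427032
rack [([584.0, -114.0, 58.0], 0.56), ([606.0, -562.0, 104.0], 0.21)]
roll []
lever_tip [([501.0, 315.0, 133.0], 0.5)]
push_post [([557.0, -139.0, 94.0], 0.87), ([808.0, -144.0, 53.0], 0.18)]
bumper_face [([573.0, -103.0, 91.0], 0.66)]
carriage [([557.0, -141.0, 96.0], 0.62)]
gate []
cradle [([581.0, -11
[... 577 characters left out ...]
.0], 0.24)]
lever_tip [([799.0, -129.0, 44.0], 0.19)]
push_post [([536.0, -123.0, 94.0], 0.72), ([796.0, -128.0, 44.0], 0.45)]
bumper_face [([567.0, -94.0, 89.0], 0.7)]
carriage [([494.0, 298.0, 109.0], 0.75), ([538.0, -125.0, 94.0], 0.57)]
gate [([495.0, 298.0, 112.0], 0.63)]
cradle [([567.0, 104.0, 102.0], 0.71)]
hood_mouth [([571.0, 104.0, 103.0], 0.88), ([569.0, -92.0, 88.0], 0.53)]
pen_cup []
drink [([579.0, -528.0, 44.0], 0.73), ([534.0, -127.0, 97.0], 0.56)]
ribbon_red [([795.0, 14.0, 29.0], 0.74), ([585.0, -532.0, 44.0], 0.7)]
ribbon_black [([802.0, 145.0, 35.0], 0.79), ([569.0, -92.0, 86.0], 0.64)]
thread_pink [([796.0, -125.0, 46.0], 0.7)]
glitter_jar [([558.0, 574.0, 65.0], 0.59)]
```

View pics/scene0.png

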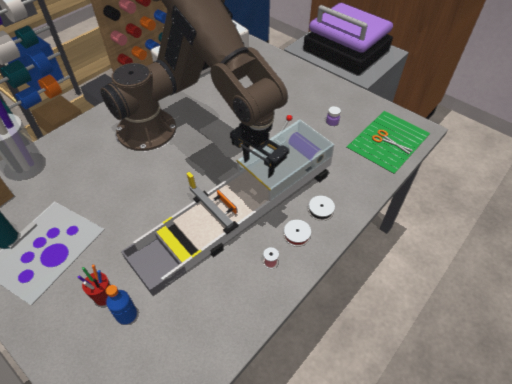

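View pics/side0.png

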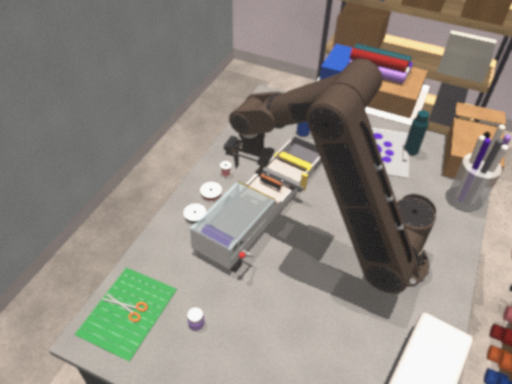

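Scene view: red lever ball at (290,117), post at (192,180), orange bumper at (228,201), yellow lip at (175,240). Roll is under the hood. The side view shows the ball at (242,256). I'll fit the rack pose from coloured features.

```bash
cat > fit.py <<'E'
from h import *
from scipy.optimize import least_squares
def feats(p,boxes):
    hsv=cv2.cvtColor(p['img'],cv2.COLOR_RGB2HSV); H,S,V=[hsv[...,i].astype(int) for i in range(3)]
    out={}
    for k,(u0,v0,u1,v1) in boxes.items():
        m=np.zeros(H.shape,bool); m[v0:v1,u0:u1]=1
        c={'ball':((H<8)|(H>172)),'post':(H>20)&(H<36),'lip':(H>20)&(H<36),'bump':(H>4)&(H<18)}[k]
        m&=c&(S>120)&(V>60); out[k]=(m,pts(p,m))
    return out
E
python3 - <<'E'
from fit import *
for n,b in [('scene',dict(ball=(278,108,300,126),post=(182,168,202,192),lip=(150,215,205,268),bump=(212,185,242,218))),
            ('side',dict(ball=(230,245,255,268),lip=(270,145,325,190),bump=(254,168,286,196)))]:
    p=cam(n)
    for k,(m,q) in feats(p,b).items():
        v,u=np.nonzero(m)
        print(n,k,m.sum(),'uv',u.mean().round(1),v.mean().round(1),'med',np.median(q,0).round(1),'min',np.percentile(q,3,axis=0).round(1),'max',np.percentile(q,97,axis=0).round(1))
    im=p['img'][:,:,::-1]
    c=im[110:300,110:350] if n=='scene' else im[110:290,170:350]
    cv2.imwrite(f'pics/{n}c.png',cv2.resize(c,None,fx=3,fy=3,interpolation=cv2.INTER_CUBIC))
E
```

```text
scene ball 24 uv 288.9 117.3 med [503.3 318.8 146.8] min [496.2 313.2 134. ] max [511.3 326.9 153.8]
scene post 77 uv 190.8 179.6 med [ 446.3 -136.3  138.4] min [ 430.5 -140.5  101.8] max [ 454.2 -130.   158.1]
scene lip 537 uv 174.7 242.9 med [ 536.9 -311.1   42.6] min [ 459.7 -335.4   24. ] max [ 624.3 -274.3   60.2]
scene bump 122 uv 226.5 201.3 med [ 573.5 -101.3   97.1] min [ 525.1 -108.8   72.7] max [617.6 -91.5 105. ]
side ball 29 uv 241.3 254.6 med [497.6 331.9 148.3] min [489.4 322.8 141. ] max [506.8 336.6 156.2]
side lip 281 uv 296.2 163.6 med [ 520.6 -303.    45.6] min [ 428.8 -334.3   34. ] max [ 608.4 -120.8  153.9]
side bump 64 uv 270.6 179.5 med [565.9 -96.7 101.8] min [ 524.5 -149.6   51.8] max [612.3 -85.3 109.1]
```

View pics/scenec.png

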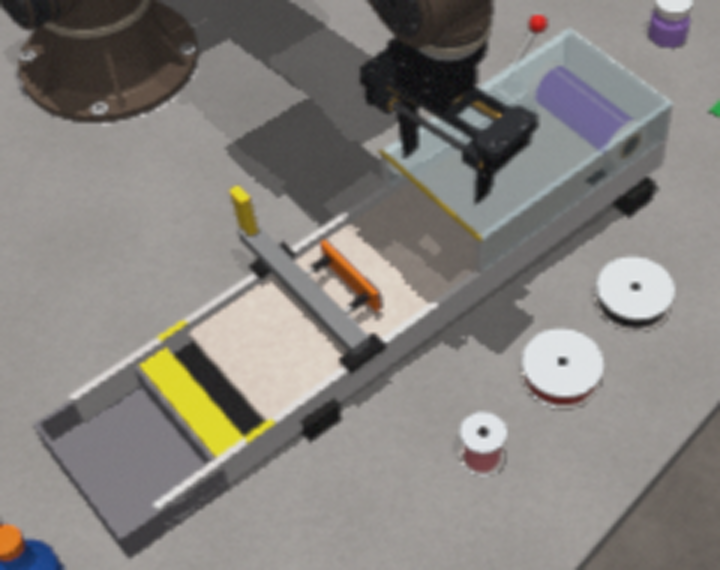

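```bash
cat > pose.py <<'E'
from fit import *
dz=lambda y:65+0.052*y
def proj(p,X):
    r,t=M(p); c=(np.array(X)-t)@r; return np.stack([p['fx']*c[:,0]/c[:,2]+p['cx'],p['fy']*c[:,1]/c[:,2]+p['cy']],1)
def rw(a,X):
    X=np.array(X,float); c,s=np.cos(a[2]),np.sin(a[2])
    return np.stack([a[0]+c*X[:,0]-s*X[:,1],a[1]+s*X[:,0]+c*X[:,1],X[:,2]],1)
E
python3 - <<'E'
from pose import *
ps=cam('scene'); pd=cam('side')
cr=lambda u,v:(110+u/3-.33,110+v/3-.33)
S=[((-130,225,140),(288.9,117.3)),((-80,-385,45),cr(165,347)),((80,-385,45),cr(245,437)),((-80,-420,43),cr(140,361)),((80,-420,43),cr(215,455)),
((-88,-60,140),cr(383,152)),((88,-60,140),cr(483,238))]
D=[((-130,225,140),(241.3,254.6))]
C=[((-125,-165,161),cr(239,190)),((-50,-111,107),cr(325,242)),((50,-111,107),cr(380,300))]
def f(a):
    X=[np.array(q[0],float) for q in C]
    CX=[(x[0],x[1]-a[3],x[2]-.052*a[3]) for x in X]
    return np.concatenate([(proj(ps,rw(a,[q[0] for q in S]))-[q[1] for q in S]).ravel(),(proj(pd,rw(a,[q[0] for q in D]))-[q[1] for q in D]).ravel(),
      (proj(ps,rw(a,CX))-[q[1] for q in C]).ravel()])
s=least_squares(f,[560,100,-.1,75],loss='soft_l1'); a=s.x
print(a.round(4)); print(f(a).reshape(-1,2).round(1))
np.save('rack.npy',a)
print(rw(a,[(-130,225,140),(-130,89,133),(-125,-165-a[3],141-.052*a[3]),(-125,-454,126),(0,-371,72),(0,-60,62)]).round(1))
E
```

```text
[ 5.963544e+02  8.263190e+01 -1.527000e-01  7.018070e+01]
[[ 0.3  0.2]
 [-0.5 -0.6]
 [ 0.1  1.5]
 [-1.   0.7]
 [ 0.9  2.1]
 [ 0.4 -1.8]
 [ 0.4 -0.7]
 [-0.5 -0.3]
 [ 0.2  0.2]
 [-0.8 -1.5]
 [-0.9 -2.8]]
[[ 502.1  324.8  140. ]
 [ 481.4  190.4  133. ]
 [ 437.  -130.8  137.4]
 [ 403.8 -347.1  126. ]
 [ 539.9 -284.1   72. ]
 [ 587.2   23.3   62. ]]
```

```bash
cat > st.py <<'E'
from h import *
def rk(X):
    a=np.load('rack.npy'); d=np.array(X[:2])-a[:2]; c,s=np.cos(a[2]),np.sin(a[2])
    return np.round([c*d[0]+s*d[1],-s*d[0]+c*d[1],X[2]],1)
if __name__=='__main__':
    s=env.state(); print('t',round(s['t'],2),'rack',rk(s['eef_pos']),'rot',s['tcp_rot'].round(3),'F',s['ft_force'].round(1),s['opening'])
E
python3 -m inch '[[0,0,0.153,0,0,0,1],[0,0,0,-2.5,-2.1,0,1],[0,0,0,-2.5,-2.1,0,1],[0,0,0,-2.5,-2.1,0,1],[0,0,0,-2.5,-2.1,0,1],[0,0,0,-2.5,-2.1,0,1],[0,0,0,-2.5,-2.1,0,1],[0,0,0,-2.5,-2.1,0,1],[0,0,0,-2.5,-2.1,0,1],[0,0,0,0,0,0,1]]'; python3 st.py
```

```text
t: 3.05
eef_pos: [427.5, -173.0, 214.9]
tcp_rot: [3.141, 0.0, 1.415]
ft_force: [0.4, -0.1, -0.0]
opening: 0.023
grip_force: 0.0
t 3.05 rack [-128.  -278.3  214.9] rot [3.141 0.    1.415] F [ 0.4 -0.1 -0. ] 0.02268751836710628
```

```bash
python3 -m inch '[[0,0,0,0,0.3,4.8,1],[0,0,0,0,0,4.8,1],[0,0,0,1.4,0,0,1],[0,0,0,2,0,0,1],[0,0,0,2,0,0,1],[0,0,0,2,0,0,1],[0,0,0,1.2,0,0,1],[0,0,0,0,0,0,1]]'; python3 - <<'E'
from pose import *
import st
s=env.state(); print(s['t'],st.rk(s['eef_pos']),s['ft_force'])
p=cam('scene','s2.png'); a=np.load('rack.npy')
hsv=cv2.cvtColor(p['img'],cv2.COLOR_RGB2HSV); H,S,V=[hsv[...,i].astype(int) for i in range(3)]
m=(H>4)&(H<18)&(S>120)&(V>60); m[:150]=0;m[230:]=0;m[:,:205]=0;m[:,265:]=0
q=pts(p,m); print('bump px',m.sum(),st.rk(np.median(q,0)), [st.rk(x) for x in np.percentile(q,[10,90],axis=0)])
z=p['img'][100:220,180:350][:,:,::-1]; cv2.imwrite('pics/s2c.png',cv2.resize(z,None,fx=4,fy=4))
E
```

```text
t: 4.05
eef_pos: [445.4, -86.7, 120.0]
tcp_rot: [3.139, 0.001, 1.419]
ft_force: [-0.0, 0.7, -0.0]
opening: 0.005
grip_force: 0.0
4.05 [-123.4 -190.3  120. ] [-0.02768409  0.7495737  -0.02378465]
bump px 134 [   4.9 -118.7   98.3] [array([ -30.6, -130.7,   79.9]), array([  44.7, -106.8,  107.2])]
```

View pics/s2c.png

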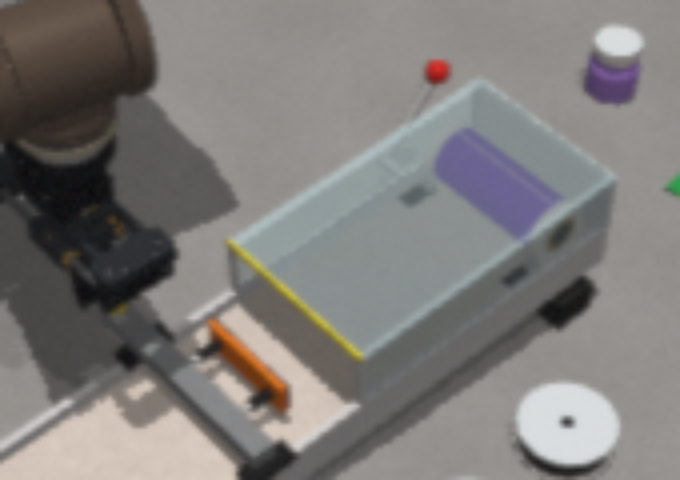

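```bash
python3 -m inch '[[0,0,0,-1,0,-3,1],[0,0,0,0,0,-6,1],[0,0,0,4.6,-0.1,0,1],[0,0,0,4.6,-0.1,0,1],[0,0,0,4.6,-0.1,0,1],[0,0,0,4.6,-0.1,0,1],[0,0,0,4.6,-0.1,0,1],[0,0,0,4.6,-0.1,0,1],[0,0,0,4.6,0,0,1],[0,0,0,4.6,0,0,1],[0,0,0,4.6,0,0,1],[0,0,0,4.6,0,0,1],[0,0,0,0,0,0,1]]'; python3 st.py
cat > roll.py <<'E'
from pose import *
import st,sys
from scipy.optimize import brentq
A=np.load('rack.npy')
def line(y):  # centre line of the roll's visible upper part
    return proj(P,rw(A,[(x,y,dz(y)+30+8) for x in (-60,-30,0,30,60)])).mean(0)
def meas(p):
    global P; P=p
    H,S,V=[cv2.cvtColor(p['img'],cv2.COLOR_RGB2HSV)[...,i].astype(int) for i in range(3)]
    m=(H>115)&(H<150)&(S>50)
    poly=proj(p,rw(A,[(-88,250,90),(-88,250,60),(88,250,60),(88,-300,50),(-88,-300,50),(-88,-300,110),(-88,250,120)]))
    k=np.zeros(m.shape,np.uint8); cv2.fillPoly(k,[cv2.convexHull(poly.astype(np.int32))],1)
    m&=k>0; v,u=np.nonzero(m); c=np.array([u.mean(),v.mean()])
    d=line(-200)-line(188); d/=np.linalg.norm(d)
    return brentq(lambda y:(line(y)-c)@d,-500,350),m.sum(),c
if __name__=='__main__':
    for i in range(int(sys.argv[1])):
        t=env.state()['t']; y,n,c=meas(cam('scene')); print('t',round(t,3),'y',round(y,1),n,c.round(1))
E
python3 roll.py 2
```

```text
t: 5.72
eef_pos: [506.8, 360.8, 208.6]
tcp_rot: [-3.141, -0.0, 1.42]
ft_force: [-0.8, -0.7, -0.4]
opening: 0.006
grip_force: 0.0
t 5.72 rack [-130.8  261.3  208.6] rot [-3.141 -0.     1.42 ] F [-0.8 -0.7 -0.4] 0.006266134782637261
t 5.725 y 180.1 425 [303.  145.1]
t 5.775 y 180.1 426 [303.  145.2]
```

```bash
python3 -m inch '[[0,0,0,0,0,4,1],[0,0,0,0,0,3.9,1],[0,0,0,-0.6,0,0,1]]'; python3 st.py
python3 -m inch '[[0,0,0,-3.6,0,0,1],[0,0,0,-3.6,0,0,1],[0,0,0,-3.6,0,0,1],[0,0,0,-3.4,0,0,1]]'; python3 st.py; python3 roll.py 1
```

```text
t: 6.2
eef_pos: [505.2, 350.6, 127.9]
tcp_rot: [-3.138, 0.003, 1.417]
ft_force: [0.1, -0.5, 0.9]
opening: 0.005
grip_force: 0.0
t 6.2 rack [-130.8  251.   127.9] rot [-3.138e+00  3.000e-03  1.417e+00] F [ 0.1 -0.5  0.9] 0.004632867641180807
t: 6.7
eef_pos: [485.1, 210.5, 131.9]
tcp_rot: [3.139, -0.002, 1.417]
ft_force: [3.2, 27.0, 13.0]
opening: 0.005
grip_force: 17.1
t 6.7 rack [-129.4  109.4  131.9] rot [ 3.139e+00 -2.000e-03  1.417e+00] F [ 3.2 27.  13. ] 0.005351492781526779
t 6.7 y 153.4 427 [297.7 148.7]
```

```bash
python3 -m inch '[[0,0,0,0.4,0,-3.5,1],[0,0,0,-4.5,0.1,-0.5,1],[0,0,0,-5,0.1,0,1],[0,0,0,-5,0.1,0,1],[0,0,0,-5,0.1,0.4,1],[0,0,0,-3.5,0,2.5,1],[0,0,0,-2,0,2.5,1]]'; python3 st.py; python3 roll.py 2
```

```text
t: 7.62
eef_pos: [451.3, -34.2, 117.2]
tcp_rot: [3.138, 0.0, 1.415]
ft_force: [-0.6, 0.2, 0.3]
opening: 0.002
grip_force: 0.0
t 7.62 rack [-125.6 -137.5  117.2] rot [3.138 0.    1.415] F [-0.6  0.2  0.3] 0.0017125278477241525
t 7.625 y -13.9 393 [262.9 172.1]
t 7.675 y -28.5 380 [260.  174.6]
```

```bash
python3 - <<'E'
from roll import *
import pickle
t=env.state()['t']; p=cam('scene'); pickle.dump((t,p),open('p.pkl','wb')); print(t,[str(x) for x in meas(p)])
q=proj(p,rw(A,[(0,-100,60)]))[0].astype(int); print(q)
im=p['img'][:,:,::-1]
z=im[140:230,200:300].copy(); cv2.imwrite('pics/z.png',cv2.resize(z,None,fx=6,fy=6,interpolation=cv2.INTER_NEAREST))
E
```

```text
7.725 ['-44.23095753073043', '397', '[256.697733   177.19395466]']
[245 193]
```

View pics/z.png

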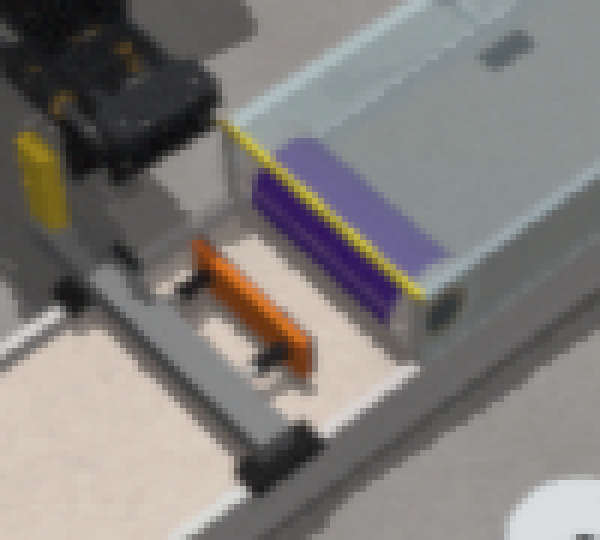

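```bash
cat > sil.py <<'E'
from roll import *
import pickle
def cyl(y):
    th=np.linspace(0,2*np.pi,60)
    return np.concatenate([[(x,y+30*np.cos(h),dz(y)+30+30*np.sin(h)) for h in th] for x in (-70,70)])
def fity(p,img=None):
    im=p['img'] if img is None else img
    H,S,V=[cv2.cvtColor(im,cv2.COLOR_RGB2HSV)[...,i].astype(int) for i in range(3)]
    m=(H>112)&(H<150)&(S>50)
    best=None
    # restrict to lane hull
    poly=proj(p,rw(A,[(-80,250,60),(80,250,60),(80,-300,50),(-80,-300,50),(-80,-300,110),(-80,250,150),(80,250,150),(80,-300,110)]))
    k=np.zeros(m.shape,np.uint8); cv2.fillPoly(k,[cv2.convexHull(poly.astype(np.int32))],1); m&=k>0
    n=cv2.morphologyEx(m.astype(np.uint8),cv2.MORPH_CLOSE,np.ones((5,5)))
    sc=[]
    ys=np.arange(-250,220,1.)
    for y in ys:
        K=np.zeros((384*4,512*4),np.uint8); cv2.fillPoly(K,[cv2.convexHull(((proj(p,rw(A,cyl(y)))+.5)*4).astype(np.int32))],1)
        K=cv2.resize(K.astype(np.float32),(512,384),interpolation=cv2.INTER_AREA)
        sc.append(np.minimum(K,n).sum()/np.maximum(K,n).sum())
    sc=np.array(sc); i=sc.argmax(); g=ys[sc>sc[i]-.02]
    return ys[i],g.mean(),sc[i]
E
python3 - <<'E'
from sil import *
t,p=pickle.load(open('p.pkl','rb'))
print('now',fity(p)); print('ref188',fity(p,cv2.imread('pics/s2.png')[:,:,::-1]))
# carriage: bumper top edge check
for c in (0,5,10): print(c,(proj(p,rw(A,[(-50,-111-c,107-.05*c),(50,-111-c,107-.05*c)]))-[200,140])*6)
E
```

```text
now (np.float64(-37.0), np.float64(-38.5), np.float32(0.66280276))
ref188 (np.float64(190.0), np.float64(188.0), np.float32(0.6463264))
0 [[200.22243063 228.42555786]
 [310.94255756 332.4088151 ]]
5 [[193.4189635  232.92335415]
 [304.05005715 337.19889734]]
10 [[186.59814618 237.43262072]
 [297.13937181 342.00161756]]
```

```bash
cat > sim.py <<'E'
import numpy as np,sys,json
def sim(rows,a,v0,y0,c0,m,lag,fy=-138.):
    meq=1.5*m; k=120.;cd=3.; dt=.001
    y=y0/1000;v=v0; c=c0/1000; f=fy/1000; ft=f; bmax=0;x=0; tr=[];tc=None
    vmaxrow=.0
    for d in rows:
        for i in range(125):
            ft-=d/100/125
            fo=f; f+=(ft-f)*(dt/lag) if lag>0 else ft-f
            c=max(c,-f-.148)       # finger pushes post
            face=-.111-c
            pen=face+.030-y         # >0: in contact
            # bumper: massless plate
            F=0
            if pen>0 or x>0:
                vc=(c-tr[-1][2])/dt if tr else 0
                xd=-v-vc
                if pen>0: F=max(0,k*pen+cd*xd); 
                x=max(pen,0)
                if tc is None and pen>0: tc=(len(tr)*dt,-v,vc)
            v+=(-a+F/meq)*dt
            y+=v*dt
            if y>-.352: bmax=max(bmax,x)
            tr.append((y,v,c,x))
    return bmax*1000,tc,tr
def cases(n=60,seed=0,ym=-50,cm=5,ys=4):
    r=np.random.default_rng(seed); out=[]
    for _ in range(n):
        a=r.uniform(.10,.18); y0=ym+r.normal(0,ys)
        out.append((a,-(.193+.56*a+r.normal(0,.006)),y0,cm+r.normal(0,2.5),r.uniform(.51,.72),r.uniform(.01,.03)))
    return out
def rep(rows,cs):
    B=[];V=[];Y=[];E=[];C=[]
    for c in cs:
        b,tc,tr=sim(rows,*c); B.append(b); tr=np.array(tr); E.append(tr[-1,0]*1000);Y.append(tr[-1,1]);C.append(tr[-1,2]*1000)
        i=np.nonzero(tr[:,0]<-.325)[0]; V.append(-tr[i[0],1] if len(i) else 0)
    q=lambda z:np.percentile(z,[0,10,50,90,100]).round(3)
    print('bump',q(B),'frac>7',np.mean(np.array(B)>7),'vend',q(Y),'yend',q(E),'vcr',q(V),'c',q(C))
E
python3 - <<'E'
from sim import *
from scipy.optimize import differential_evolution
cs=cases(24)
def prof(p):  # accel rows then ramp
    d1,d2,d3,vt,n=p
    r=[d1,d2,d3]; x=d3
    while len(r)<12:
        x=max(.9,x-n); r.append(x)
    return r
def cost(p):
    rows=prof(p); B=[];pen=0
    for c in cs:
        b,tc,tr=sim(rows,*c); B.append(b); tr=np.array(tr)
        i=np.nonzero(tr[:,0]<-.30)[0]
        if len(i): pen+=max(0,-tr[i[0],1]-.10)*50
    B=np.array(B); return np.mean(np.maximum(B-4,0)**2)+pen/len(cs)
r=differential_evolution(cost,[(1.0,4),(1.5,5),(2,4),(0,1),(.1,.6)],maxiter=8,popsize=6,seed=1,polish=False)
print(r.x,r.fun,np.round(prof(r.x),2)); rep(prof(r.x),cases(100,5))
E
```

```text
[1.91537393 3.22149003 3.22890106 0.40424274 0.33663494] 4.0414127599135234 [1.92 3.22 3.23 2.89 2.56 2.22 1.88 1.55 1.21 0.9  0.9  0.9 ]
bump [ 3.076  3.538  4.683  7.171 11.175] frac>7 0.11 vend [-0.081 -0.078 -0.071 -0.06   0.008] yend [-304.714 -304.249 -303.272 -301.891 -289.393] vcr [0. 0. 0. 0. 0.] c [221.615 221.695 222.378 222.903 223.034]
```

```bash
cat > opt2.py <<'E'
from sim import *
from scipy.optimize import differential_evolution
def mk(n,seed,ym,ys,vm,vs,cm,csd,am=(.10,.18)):
    r=np.random.default_rng(seed)
    return [(r.uniform(*am),-(vm+r.normal(0,vs)),ym+r.normal(0,ys),cm+r.normal(0,csd),r.uniform(.51,.72),r.uniform(.01,.03)) for _ in range(n)]
def prof(p):
    r=list(p[:3]); x=p[2]
    while len(r)<11: x=max(.9,x-p[3]); r.append(x)
    return r
def go(cs,fy,maxiter=7):
    import sim as S
    def cost(p):
        rows=prof(p); tot=0
        for c in cs:
            b,tc,tr=sim(rows,*c,fy=fy); tr=np.array(tr); tot+=max(b-4,0)**2
            i=np.nonzero(tr[:,0]<-.315)[0]
            if len(i): tot+=max(0,-tr[i[0],1]-.10)*100
        return tot/len(cs)
    r=differential_evolution(cost,[(.5,5),(1.5,5),(1.5,4),(.1,.6)],maxiter=maxiter,popsize=6,seed=1,polish=False)
    return prof(r.x),r.fun
def rep2(rows,cs,fy):
    B=[];E=[];V=[]
    for c in cs:
        b,tc,tr=sim(rows,*c,fy=fy); B.append(b); E.append(tr[-1][0]*1e3); V.append(tr[-1][1])
    q=lambda z:np.percentile(z,[0,10,50,90,100]).round(3)
    print(np.round(rows,2),'bump',q(B),'>7.5:',np.mean(np.array(B)>7.5),'yend',q(E),'vend',q(V))
E
python3 - <<'E'
from opt2 import *
# option A: better knowledge now
f=lambda s:mk(60,s,-50,2.5,.266,.012,5,2)
r,c=go(f(1)[:20],-138); rep2(r,f(9),-138)
# option B: after 2 fast rows + picture (t=8.075)
f=lambda s:mk(60,s,-136,2,.30,.012,70,2)
r,c=go(f(1)[:20],-218); rep2(r,f(9),-218)
E
```

```text
[1.92 3.39 3.33 2.98 2.63 2.28 1.93 1.58 1.23 0.9  0.9 ] bump [2.79  3.009 4.368 6.836 8.998] >7.5: 0.05 yend [-301.996 -301.534 -300.874 -300.199 -299.568] vend [-0.069 -0.063 -0.056 -0.049 -0.033]
[2.8  3.06 2.9  2.48 2.06 1.65 1.23 0.9  0.9  0.9  0.9 ] bump [3.828 5.732 6.622 8.076 8.535] >7.5: 0.2 yend [-349.728 -349.23  -348.234 -345.6   -343.946] vend [-0.097 -0.092 -0.084 -0.074 -0.068]
```

```bash
cat > opt3.py <<'E'
import opt2
from opt2 import *
def prof(p):
    r=list(p[:4]); x=p[3]; s=[p[4],p[4],p[5],p[5]]+[p[6]]*9
    for k in s: x=max(.8,x-k); r.append(x)
    return r
cs=[(a,-(.193+.56*a)-dv,y,c,m,l) for (a,dv,y,c,m,l) in
    [(r.uniform(.11,.18),r.normal(0,.008),-50+r.normal(0,3),5+r.normal(0,2),r.uniform(.51,.72),r.uniform(.01,.03)) for r in [np.random.default_rng(7+i) for i in range(90)]]]
def cost(p,cs=cs[:24]):
    rows=prof(p); tot=0
    for c in cs:
        b,tc,tr=sim(rows,*c); tr=np.array(tr); tot+=max(b-4,0)**3
        i=np.nonzero(tr[:,0]<-.315)[0]
        if len(i): tot+=max(0,-tr[i[0],1]-.09)*300
    return tot/len(cs)
if __name__=='__main__':
    r=differential_evolution(cost,[(.8,3),(2,4.5),(2.5,4),(2.5,4),(-.1,.4),(0,.5),(.2,.6)],maxiter=14,popsize=4,seed=1,polish=False,workers=-1)
    rep2(prof(r.x),cs,-138)
    R=prof(r.x); bad=[(round(sim(R,*c)[0],1),np.round(c,3).tolist(),np.round(sim(R,*c)[1],2).tolist()) for c in cs]; bad.sort(reverse=True)
    for b in bad[:4]+bad[40:42]: print(b)
E
time python3 opt3.py
```

```text
[2.38 3.3  3.24 3.14 2.91 2.68 2.28 1.89 1.48 1.07 0.8  0.8  0.8  0.8
 0.8  0.8  0.8 ] bump [3.027 4.147 5.032 6.445 7.469] >7.5: 0.0 yend [-371.43  -370.977 -370.311 -369.621 -369.422] vend [-0.084 -0.066 -0.063 -0.06  -0.05 ]
(np.float64(7.5), [0.11, -0.245, -42.278, 5.964, 0.612, 0.026], [0.6, 0.31, 0.23])
(np.float64(7.3), [0.144, -0.25, -46.537, 8.126, 0.681, 0.021], [0.46, 0.32, 0.25])
(np.float64(7.2), [0.179, -0.287, -46.464, 6.264, 0.649, 0.011], [0.27, 0.34, 0.26])
(np.float64(6.9), [0.165, -0.297, -55.359, 8.373, 0.642, 0.03], [0.11, 0.32, 0.0])
(np.float64(5.2), [0.128, -0.273, -47.775, 6.448, 0.583, 0.015], [0.34, 0.32, 0.26])
(np.float64(5.2), [0.114, -0.257, -50.496, 4.664, 0.537, 0.01], [0.44, 0.31, 0.25])
  with DifferentialEvolutionSolver(func, bounds, args=args,

real	0m23.290s
user	1m17.512s
sys	0m0.157s
```

```bash
python3 -m inch '[[0,0,0,-2.4,0,0,1],[0,0,0,-3.3,0,0,1],[0,0,0,-3.2,0,0,1],[0,0,0,-3.1,0,0,1],[0,0,0,-2.9,0,0,1],[0,0,0,-2.7,0,0,1],[0,0,0,-2.3,0,0,1],[0,0,0,-1.9,0,0,1],[0,0,0,-1.5,0,0,1],[0,0,0,-1.1,0,0,1],[0,0,0,-0.8,0,0,1],[0,0,0,-0.7,0,0,1],[0,0,0,-0.7,0,0,1],[0,0,0,-0.6,0,0,1]]'; python3 st.py
```

```text
t: 9.52
eef_pos: [409.5, -300.9, 115.5]
tcp_rot: [-3.141, -0.0, 1.418]
ft_force: [0.8, 2.4, -1.4]
opening: 0.005
grip_force: 1.4
t 9.53 rack [-126.4 -407.5  115.5] rot [-3.141 -0.     1.418] F [ 0.8  2.4 -1.4] 0.004868437316746694
```

```bash
python3 -m inch '[[0,0,0,-0.6,0,0,1],[0,0,0,-0.6,0,0,1],[0,0,0,-0.6,0,0,1],[0,0,0,-0.6,0,0,1],[0,0,0,-0.6,0,0,1]]'; python3 st.py; python3 - <<'E'
from sil import *
p=cam('scene'); z=p['img'][190:270,150:260][:,:,::-1]; cv2.imwrite('pics/e.png',cv2.resize(z,None,fx=6,fy=6,interpolation=cv2.INTER_CUBIC))
print(((proj(p,rw(A,[(-75,-371,72),(75,-371,72)]))-[150,190])*6).round())
E
```

```text
t: 10.15
eef_pos: [405.0, -330.7, 115.6]
tcp_rot: [3.142, -0.0, 1.418]
ft_force: [-0.1, 3.3, -1.8]
opening: 0.004
grip_force: 1.5
t 10.15 rack [-126.2 -437.6  115.6] rot [ 3.142 -0.     1.418] F [-0.1  3.3 -1.8] 0.004125195006644253
[[103. 173.]
 [259. 353.]]
```

View pics/e.png

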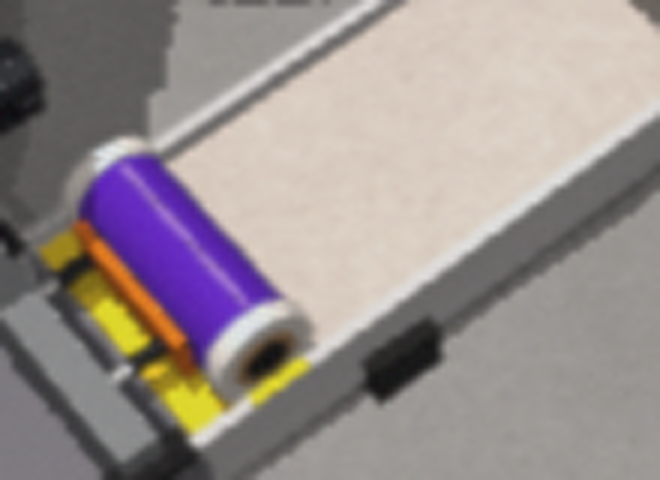

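```bash
cat > m2.py <<'E'
from sil import *
p=cam('scene'); H,S,V=[cv2.cvtColor(p['img'],cv2.COLOR_RGB2HSV)[...,i].astype(int) for i in range(3)]
m=(H>112)&(H<150)&(S>90); m[:205]=0;m[260:]=0;m[:,:155]=0;m[:,205:]=0
v,u=np.nonzero(m); q=pts(p,m); print('purple',m.sum(),u.mean().round(2),v.mean().round(2),'top z',np.percentile(q[:,2],90).round(1),'rack med',st.rk(np.median(q,0)))
b=(H>4)&(H<18)&(S>120)&(V>60); b[:215]=0;b[260:]=0;b[:,:155]=0;b[:,195:]=0
v,u=np.nonzero(b); print('bump',b.sum(),u.mean().round(2),v.mean().round(2))
E
python3 m2.py; python3 -m inch '[[0,0,0,-0.3,0,0,1],[0,0,0,-0.3,0,0,1],[0,0,0,0,0,0,1]]'; python3 m2.py
```

```text
purple 517 178.45 231.05 top z 99.3 rack med [   3.5 -375.6   94.7]
bump 114 172.02 239.27
t: 10.62
eef_pos: [404.2, -336.5, 115.7]
tcp_rot: [3.141, 0.0, 1.418]
ft_force: [1.0, 1.3, -1.1]
opening: 0.005
grip_force: 0.5
purple 558 177.94 231.37 top z 99.1 rack med [   2.7 -377.3   94. ]
bump 119 170.98 240.24
```

```bash
python3 -m inch '[[0,0,0,1.2,0,0,1],[0,0,0,0,0,-5,1],[0,0,0,0,0,-5,1],[0,0,0,0,-2,-2,1],[0,0,0,0,0,0,1],[0,0,0,0,0,0,1]]'; python3 m2.py; python3 - <<'E'
from h import *
p=cam('scene'); z=p['img'][100:280,110:330][:,:,::-1]; cv2.imwrite('pics/f.png',cv2.resize(z,None,fx=3,fy=3,interpolation=cv2.INTER_CUBIC))
E
python3 m2.py
```

```text
t: 11.42
eef_pos: [386.4, -321.0, 234.9]
tcp_rot: [-3.141, -0.0, 1.418]
ft_force: [0.4, 0.1, -0.2]
opening: 0.007
grip_force: 0.0
purple 558 177.94 231.37 top z 99.0 rack med [   2.4 -377.4   94.5]
bump 123 170.73 239.89
purple 558 177.94 231.37 top z 99.1 rack med [   2.6 -377.4   94.1]
bump 123 170.73 239.89
```

View pics/f.png

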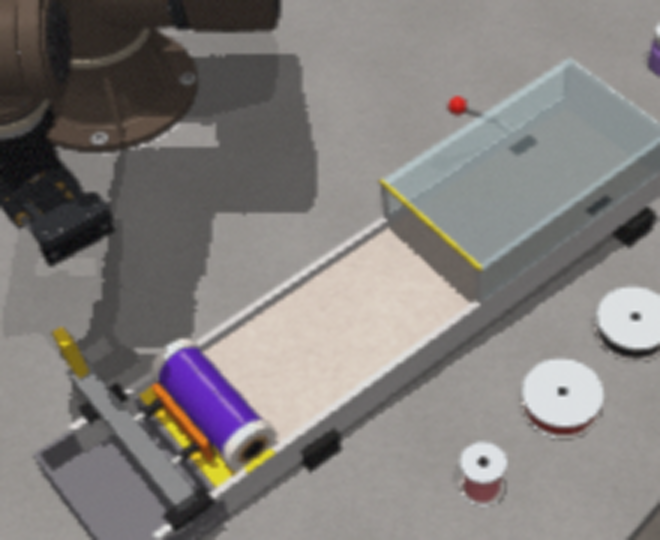

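The roll lies still across the cradle at crop (215,400), the lever is fully over at (458,105), and the arm is clear.

```bash
python3 -c "from cell import env; print(env.job_done())"
```

```text
the job is handed in; nothing more can be done
None
```

The job is handed in, but I got no verdict back: the roll lies still in the cradle, square across the lane, with the lever fully over and the arm clear; roll speed and bumper travel on the lane were simulated only, never measured.

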